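# Set the thickness stop of a brick press to the third click

### The arm

A 6-joint arm with a two-finger parallel gripper is mounted at the origin on the work surface. World frame = base frame: x ahead of the robot, y to its left, z up, the work surface at z = 0. Lengths are in m, angles in degrees, forces in N, time in s.
With the tool pointing down it reaches from about 0.3 to 0.75 m from the base axis. Payload 8.5 kg.
Tool frame: the origin (TCP) lies on the mounting face of the last link; the fingertips stand 173 mm ahead of it and the grasp point (between the pads) lies 155 mm ahead of it (env.tips_ahead is the distance from the TCP to the fingertips, in m); z points along the fingers, x is the direction in which the jaws open and shut, and the axes are right-handed (so a half turn about z gives the same grasp; the last joint's range is limited). The gripper opens to 85 mm and grips with 20 to 120 N. Pads are 22 mm wide; open, the fingers measure 114 mm over their backs; the gripper's body (76 mm by 85 mm) begins 54 mm behind the grasp point. The pads swing forward as they close: fully open they stand 13 mm farther back than shut.
Start: joints at [64.899, 21.807, 74.336, -0, 83.858, -12.336], TCP at [0.122, 0.536, 0.405] pointing down, gripper open.
Joint ranges: [-178.18, 178.18], [-50.72, 133.34], [12.68, 142.11], [-81.47, 261.47], [9.98, 163.14], [-165.26, 165.26]. Speed limits (degrees/s): [136.94, 136.94, 180, 180, 180, 180].

### API

Orientations are given as a 3x3 rotation matrix whose columns are the frame's x, y, z axes.
In Python, from rig import env gives the robot as it stands. The module is installed in compiled form; this text tells all that it offers.
- The arm moves only by the tool step_arm, never from a script. Its argument "increments" is a list of rows, each an object of numbers: "x", "y", "z": the shift along the tool's x, y, z in cm; "wx", "wy", "wz": the turn, a rotation vector about the tool's x, y, z in rad; "gripper": the finger opening in cm, from 0 to 8.54. A call has 1 to 20 rows; each row shifts and turns the commanded pose from where the row before left it, along the tool's axes as they then stand; what a row does not reach is not made up. A row lasts 1/10 s, in which the tool goes at most 50 mm and 8.59 degrees, less where a joint would pass 70% of its speed; a pose out of reach is approached as far as the arm can. A call with a gripper value outside its range is refused whole. The fingers move at their own pace and stop on an object; "newtons" is the grip in N (left out, the last holds). Time passes only in rows, so rows that do not move let the fingers close. It gives the time, the measured TCP pose, the force and the opening at its end, in the units of the state.
- env.observe(): the state, without advancing time (a new reading comes with each control period).
- env.get_image(name): name is "scene" or "top" or "wrist"; returns a dict with "color" (480x640x3 uint8, blue, green, red), "camera_matrix" (3x3 intrinsics, pixels), "distortion" ([k1, k2, p1, p2, k3] as OpenCV has them; the pictures are not rectified), "rvec" (rotation vector, rad) and "tvec" (3), from world to camera coordinates, as OpenCV has them. Camera axes: x right, y down, z forward; pixel columns grow to the right and rows downward; lengths in m; the calibration is good to about 2 mm. A picture is of the moment at which its call begins. There is no depth.
- env.close_job(): hands the job in, once; it reports no verdict.
The state is a dict: "time_s": time; "q": joint angles; "qvel": joint speeds; "joint_efforts": joint torques, N m; "position": TCP position; "tool_rot": TCP orientation; "ft_force": force on the tool from outside, world axes, zero at the start; "wrist_torque": the same for the moment, N m; "grip_width": finger opening in m.
Only numpy, scipy, OpenCV 4.12 (cv2) and the standard library are available. Lean on these libraries where they do the work, as an engineer would, in place of code of your own. Each camera call takes 0.05 s, during which the arm holds its last target. There are 200 camera calls.

### The job

With the fingertips, push the thickness lever of the green brick press back to its zero end stop, then push it the other way through its clicks and stop at the third click from zero, without ever going on past the third click. Only push the lever, never pinch it between the fingers; leave it sitting in the third click, take the hand away, and leave the brick, the tin and the brush where they are.

Things in the scene. Friction and masses are not known exactly. Their poses are not given: they have to be found in the camera images.
- press: fixed green brick press. Origin on the table under the middle of the lever's slot; x points across the slot to the wooden mould bed, y along the slot from the zero end to the far end, z up. The flat deck around the slot is 90 mm (x) by 300 mm (y), its top 70 mm above the table. The mould bed lies at x = 60 to 215 mm, 260 mm along y, and is at most 90 mm high. Along both sides of the slot are 7 black tick marks 20 mm apart, the thicker one (y = -60 mm) being zero.
- lever (a joint): position of the lever along the slot in m: 0 at the zero end stop, growing along the press's +y, up to 0.12 at the far end stop. It clicks into a sprung detent every 0.02 m (first click 0.02, second 0.04, third 0.06). It starts in the first or the second click. It takes a push of about 5 N to leave a detent; half-way to the next one (10 mm on) the resistance gives way and the lever jumps ahead by itself into that next detent and stays there.
- lever_mid (a point): middle of the upright lever, 30 mm above the deck (100 mm above the table). The lever is a steel blade with a plastic pad on either face; over both pads it is 20 mm thick along the slot and 34 mm wide across it. It rises to 62 mm above the deck. The point's axes are those of the press.
- red_pad (a point): red plastic pad on the lever's face toward the zero end (press -y), pushed on to go up through the clicks; 34 mm wide, 6 mm thick, 44 mm high, origin at its centre, 32 mm above the deck, the upper edge 54 mm above the deck.
- yellow_pad (a point): yellow plastic pad on the lever's face toward the far end (press +y), pushed on to go back to zero; same size and height as the red pad. Touching both pads at once with the fingers counts as pinching.
- brick: loose clay brick, 160 x 75 x 60 mm, origin at the centre of its underside; it lies on one side of the press, the tin on the other
- tin: loose upright tin, 68 mm across, 95 mm high, origin at the centre of its underside
- brush: loose hand brush, 130 x 42 x 38 mm, origin at the centre of its underside; it lies on the clay brick in the mould bed, along the slot, its top 110 mm above the table

How it is judged:
By the outcome, as a careful person would: the job done as asked, in the order asked, and still so for the second after the job is handed in, with the robot touching nothing.
It also fails if it takes over 64 s, if anything falls off the work surface, if the arm or the gripper's body presses on something with over 40 N, if the wrist force passes 120 N, or if a joint passes its speed limit or range.

## Working session

There is one attempt and no reset: what is moved stays moved. The work goes in short steps, Python scripts to look and compute and a tool call to move; the robot and the scene stay as the last step left them, time stands still between calls to the robot, and variables do not carry over. Pictures are saved under pics/ and viewed, about 8 in all and at most 12, crops included, and the job is handed in when it is done.

Besides the shell and the picture viewer there is one more tool, called after "Request:" in YAML: its name, and indented under it one key for each argument. step_arm: Moves the arm, as the interface text tells. Its arguments: {"type":"object","properties":{"increments":{"type":"array"},"newtons":{"type":"number"}},"required":["increments"]}

```bash
mkdir -p pics
python3 - <<'E'
from rig import env
import cv2
o=env.observe()
for k in o: print(k,o[k])
for n in ("top","scene"):
    im=env.get_image(n); cv2.imwrite(f"pics/{n}1.png",im["color"]); print(n,im["camera_matrix"],im["distortion"],im["rvec"],im["tvec"])
E
```

```text
time_s 0.0
q [ 6.48967181e+01  2.18419502e+01  7.43859426e+01  1.49964625e-04
  8.38580870e+01 -1.23360395e+01]
qvel [-0.05001433  0.01653762 -0.03148503  0.03710082  0.07085037 -0.02276855]
joint_efforts [ 6.26688325e-04 -4.48465204e+01 -2.31279159e+01 -1.38285291e-04
  4.74823202e-03  4.10607186e-06]
position [0.12153006 0.53635922 0.40409559]
tool_rot [[ 2.20990748e-01  9.75275695e-01 -6.39000752e-04]
 [ 9.75274803e-01 -2.20991435e-01 -1.35778316e-03]
 [-1.46542661e-03 -3.23143815e-04 -9.99998874e-01]]
ft_force [ 1.09372421 -0.53670549  0.14749784]
wrist_torque [-0.01116541  0.02953058  0.00970761]
grip_width 0.08563579044496691
top [[582.97711768   0.         317.34909362]
 [  0.         582.97711768 248.85012772]
 [  0.           0.           1.        ]] [-0.02778103  0.          0.          0.          0.        ] [ 2.15917334 -2.12964767  0.19600969] [0.02936001 0.55898207 1.17863305]
scene [[444.52800979   0.         317.75901963]
 [  0.         444.52800979 238.52269884]
 [  0.           0.           1.        ]] [0.02966464 0.         0.         0.         0.        ] [ 1.42915228  1.9102017  -1.00456265] [ 0.13380931 -0.23586022  1.39955308]
```

View pics/top1.png

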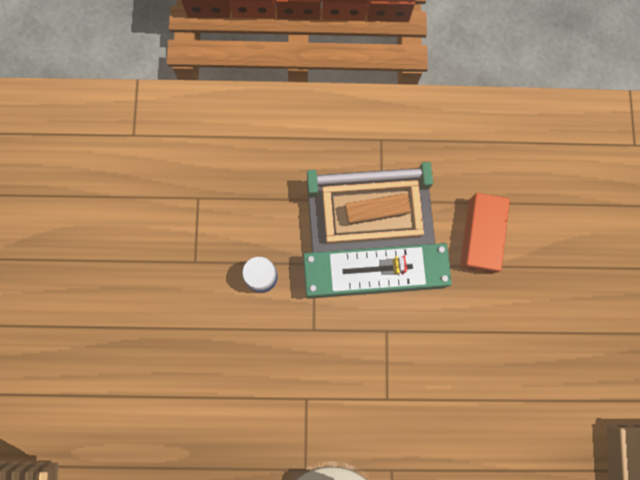

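View pics/scene1.png

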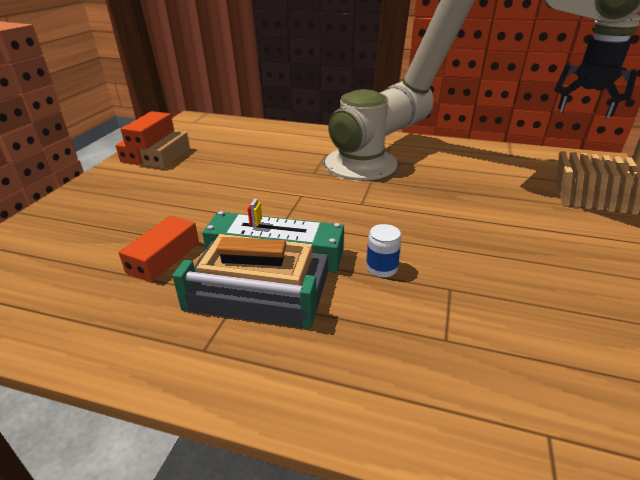

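The top view shows the press deck at about (305–450, 244–297). The zero end is to the right, the lever is near (401,265), the tin at (260,273) and the brick at (487,232). I'll zoom in.

Run:
```python
import cv2
i=cv2.imread("pics/top1.png")[235:305,296:456]
cv2.imwrite("pics/top1c.png",cv2.resize(i,None,fx=5,fy=5,interpolation=cv2.INTER_CUBIC))
```

```text
(no output)
```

View pics/top1c.png

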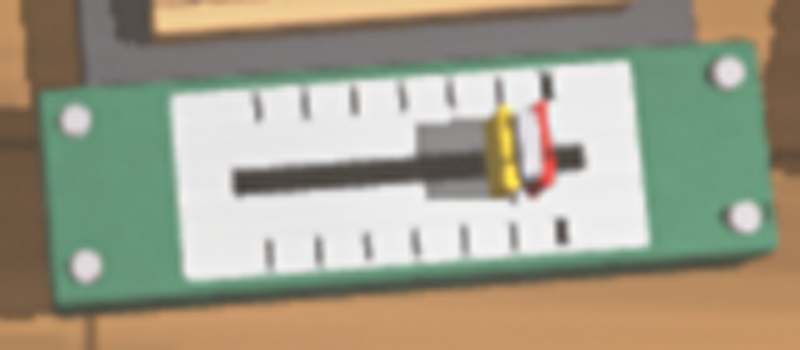

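The crop shows the tick rows from thick zero at (547,86)/(562,232) to the far end at (258,107)/(270,254). The lever's top is at about (519,150), which looks like the first click. I'll compute the press pose and check the lever.

```bash
cat > h.py <<'E'
import numpy as np, cv2
from rig import env
# top camera calibration is static
K=np.array([[582.97711768,0,317.34909362],[0,582.97711768,248.85012772],[0,0,1]]);D=np.array([-0.02778103,0,0,0,0])
rv=np.array([2.15917334,-2.12964767,0.19600969]);tv=np.array([0.02936001,0.55898207,1.17863305])
def unproj(uv,z,K=K,D=D,rv=rv,tv=tv):
    n=cv2.undistortPoints(np.array(uv,float).reshape(-1,1,2),K,D).reshape(-1,2)
    R=cv2.Rodrigues(np.array(rv,float))[0]; d=np.c_[n,np.ones(len(n))]@R; c=-R.T@np.ravel(tv)
    return c+d*((z-c[2])/d[:,2])[:,None]
E
python3 - <<'E'
from h import *
f=lambda l:np.array(l,float)/5+[296,235]
t=unproj(f([(547,86),(562,232),(258,107),(270,254)]),.07)
o=t.mean(0); s=unproj(f([(76,120),(729,72),(745,216),(86,266)]),.07)
y=(t[2]+t[3]-t[0]-t[1])/2; print("tick len",np.linalg.norm(y),"o",o,s.mean(0))
y2=(s[0]+s[3]-s[1]-s[2])/2
print("yaw of y axis",[np.degrees(np.arctan2(v[1],v[0])) for v in (y,y2)])
y/=np.linalg.norm(y); x=np.array([y[1],-y[0],0])
print("x",x,"y",y)
top=unproj(f([(519,150),(494,110),(506,195),(546,104),(533,192)]),.128)
print(np.c_[(top-o)@x,(top-o)@y]*1000)
print("tin",unproj([260,273],.095),"brick",unproj([487,232],.06))
E
```

```text
tick len 0.11998972600751577 o [ 0.51474825 -0.0872075   0.07      ] [ 0.51529149 -0.08760508  0.07      ]
yaw of y axis [np.float64(95.07869100253686), np.float64(95.11880914313022)]
x [0.99607406 0.08852385 0.        ] y [-0.08852385  0.99607406  0.        ]
[[ -2.53476495 -35.72430776]
 [ 13.92444668 -27.49009551]
 [-19.7758623  -28.89425422]
 [ 14.78663493 -48.12870658]
 [-19.38998067 -39.55223049]]
tin [[0.49970667 0.15186425 0.095     ]] brick [[ 0.59752354 -0.31888679  0.06      ]]
```

Request:
step_arm:
  increments:
    - {"x": -2.57, "y": 2.6, "gripper": 0}
    - {"x": -2.57, "y": 2.6}
    - {"x": -2.57, "y": 2.6}
    - {"x": -2.57, "y": 2.6}
    - {"x": -2.57, "y": 2.6}
    - {"x": -2.57, "y": 2.6}
    - {"x": -2.57, "y": 2.6}
    - {"x": -2.57, "y": 2.6}
    - {"x": -2.57, "y": 2.6}
    - {"x": -2.57, "y": 2.6}
    - {"x": -2.57, "y": 2.6}
    - {"x": -2.57, "y": 2.6}
    - {"x": -2.57, "y": 2.6}
    - {"x": -2.57, "y": 2.6}
    - {"x": -2.57, "y": 2.6}
    - {"x": -2.57, "y": 2.6}
    - {"x": -2.57, "y": 2.6}
    - {"x": -2.57, "y": 2.6}
    - {"x": -2.57, "y": 2.6}
    - {"x": -2.57, "y": 2.6}

```text
invalid input at $.increments[0]: expected keys x, y, z, wx, wy, wz, gripper
```

Request:
step_arm:
  increments:
    - {"wz": 0.1258}
    - {"wz": 0.1258}
    - {"wz": 0.1258}
    - {"wz": 0.1258}
    - {"wz": 0.1258}
    - {"wz": 0.1258}
    - {"wz": 0.1258}
    - {"wz": 0.1258}
    - {"wz": 0.1258}
    - {"wz": 0.1258}
    - {}

```text
invalid input at $.increments[0]: expected keys x, y, z, wx, wy, wz, gripper
```

```bash
cat >> h.py <<'E'
O=np.array([0.5150,-0.0874,0]); PX=np.array([.99607,.08852,0]); PY=np.array([-.08852,.99607,0])
R0=np.c_[PX,-PY,[0,0,-1]]
def rep(py=None,tipz=None,px=0):
    o=env.observe(); R=np.array(o["tool_rot"]); p=np.array(o["position"])
    tip=p+R[:,2]*env.tips_ahead; d=tip-O
    print("t",o["time_s"],"tip press mm",np.round([d@PX*1e3,d@PY*1e3,d[2]*1e3],1),"F press",np.round([np.dot(o["ft_force"],PX),np.dot(o["ft_force"],PY),o["ft_force"][2]],1),"grip",round(o["grip_width"]*1e3,1),"rot err tool rad",np.round(cv2.Rodrigues(R.T@R0)[0].ravel(),3),"q6",round(o["q"][5],1))
    if py is not None:
        g=O+PX*px+PY*py+np.array([0,0,tipz]); print("shift tool cm",np.round(R.T@(g-tip)*100,2))
E
python3 - <<'E'
from h import *
print(env.tips_ahead); rep(.006,.092)
im=env.get_image("wrist"); cv2.imwrite("pics/w1.png",im["color"])
E
```

```text
0.1734
t 0.1 tip press mm [-336.9  655.9  230.8] F press [ 0.1 -0.3 -0.7] grip 85.3 rot err tool rad [1.000e-03 1.000e-03 1.259e+00] q6 -12.3
shift tool cm [-51.53  51.99  13.93]
```

View pics/w1.png

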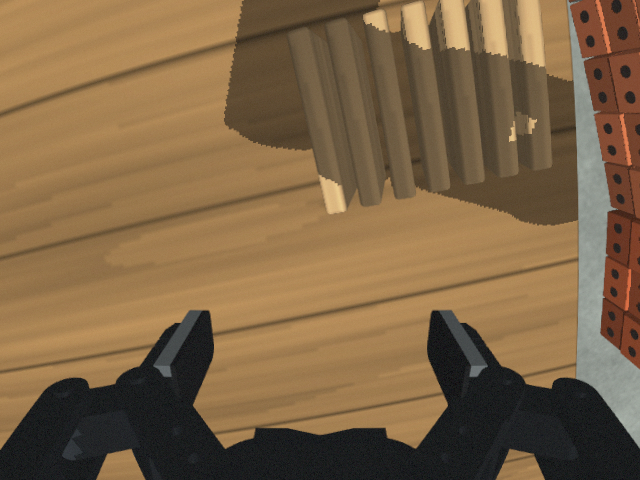

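All seven keys are required in each row, so both moves were refused and the arm hasn't moved. The wrist picture only shows the start area. I'll resend.

Request:
step_arm:
  increments:
    - {"x": -2.86, "y": 2.89, "z": 0, "wx": 0, "wy": 0, "wz": 0, "gripper": 0}
    - {"x": -2.86, "y": 2.89, "z": 0, "wx": 0, "wy": 0, "wz": 0, "gripper": 0}
    - {"x": -2.86, "y": 2.89, "z": 0, "wx": 0, "wy": 0, "wz": 0, "gripper": 0}
    - {"x": -2.86, "y": 2.89, "z": 0, "wx": 0, "wy": 0, "wz": 0, "gripper": 0}
    - {"x": -2.86, "y": 2.89, "z": 0, "wx": 0, "wy": 0, "wz": 0, "gripper": 0}
    - {"x": -2.86, "y": 2.89, "z": 0, "wx": 0, "wy": 0, "wz": 0, "gripper": 0}
    - {"x": -2.86, "y": 2.89, "z": 0, "wx": 0, "wy": 0, "wz": 0, "gripper": 0}
    - {"x": -2.86, "y": 2.89, "z": 0, "wx": 0, "wy": 0, "wz": 0, "gripper": 0}
    - {"x": -2.86, "y": 2.89, "z": 0, "wx": 0, "wy": 0, "wz": 0, "gripper": 0}
    - {"x": -2.86, "y": 2.89, "z": 0, "wx": 0, "wy": 0, "wz": 0, "gripper": 0}
    - {"x": -2.86, "y": 2.89, "z": 0, "wx": 0, "wy": 0, "wz": 0, "gripper": 0}
    - {"x": -2.86, "y": 2.89, "z": 0, "wx": 0, "wy": 0, "wz": 0, "gripper": 0}
    - {"x": -2.86, "y": 2.89, "z": 0, "wx": 0, "wy": 0, "wz": 0, "gripper": 0}
    - {"x": -2.86, "y": 2.89, "z": 0, "wx": 0, "wy": 0, "wz": 0, "gripper": 0}
    - {"x": -2.86, "y": 2.89, "z": 0, "wx": 0, "wy": 0, "wz": 0, "gripper": 0}
    - {"x": -2.86, "y": 2.89, "z": 0, "wx": 0, "wy": 0, "wz": 0, "gripper": 0}
    - {"x": -2.86, "y": 2.89, "z": 0, "wx": 0, "wy": 0, "wz": 0, "gripper": 0}
    - {"x": -2.86, "y": 2.89, "z": 0, "wx": 0, "wy": 0, "wz": 0, "gripper": 0}

```text
time_s: 1.95
position: [0.5157, -0.0823, 0.4045]
tool_rot: [[0.221, 0.975, -0.0], [0.975, -0.221, 0.0], [0.0, -0.0, -1.0]]
ft_force: [0.4, 0.7, -0.2]
grip_width: -0.0
```

Request:
step_arm:
  increments:
    - {"x": 0, "y": 0, "z": 0, "wx": 0, "wy": 0, "wz": 0.1259, "gripper": 0}
    - {"x": 0, "y": 0, "z": 0, "wx": 0, "wy": 0, "wz": 0.1259, "gripper": 0}
    - {"x": 0, "y": 0, "z": 0, "wx": 0, "wy": 0, "wz": 0.1259, "gripper": 0}
    - {"x": 0, "y": 0, "z": 0, "wx": 0, "wy": 0, "wz": 0.1259, "gripper": 0}
    - {"x": 0, "y": 0, "z": 0, "wx": 0, "wy": 0, "wz": 0.1259, "gripper": 0}
    - {"x": 0, "y": 0, "z": 0, "wx": 0, "wy": 0, "wz": 0.1259, "gripper": 0}
    - {"x": 0, "y": 0, "z": 0, "wx": 0, "wy": 0, "wz": 0.1259, "gripper": 0}
    - {"x": 0, "y": 0, "z": 0, "wx": 0, "wy": 0, "wz": 0.1259, "gripper": 0}
    - {"x": 0, "y": 0, "z": 0, "wx": 0, "wy": 0, "wz": 0.1259, "gripper": 0}
    - {"x": 0, "y": 0, "z": 0, "wx": 0, "wy": 0, "wz": 0.1259, "gripper": 0}
    - {"x": 0, "y": 0, "z": 0, "wx": 0, "wy": 0, "wz": 0, "gripper": 0}
    - {"x": 0, "y": 0, "z": 0, "wx": 0, "wy": 0, "wz": 0, "gripper": 0}

```text
time_s: 3.15
position: [0.5151, -0.0806, 0.4046]
tool_rot: [[0.996, 0.092, -0.0], [0.092, -0.996, 0.0], [-0.0, -0.0, -1.0]]
ft_force: [0.3, -0.1, -0.4]
grip_width: 0.0001
```

Run:
```python
from h import *
rep(.006,.092)
im=env.get_image("wrist"); cv2.imwrite("pics/w2.png",im["color"])
for z,ys in ((.07,(-.06,-.04,0,.06)),):
    P=np.array([O+PX*s*.029+PY*y+[0,0,z] for y in ys for s in (-1,1)])
    print(cv2.projectPoints(P,im["rvec"],im["tvec"],im["camera_matrix"],im["distortion"])[0].reshape(-1,2).round())
```

```text
t 3.15 tip press mm [  0.6   6.8 231.2] F press [ 0.3 -0.1 -0.4] grip 0.1 rot err tool rad [-0.     0.     0.004] q6 -27.2
shift tool cm [-0.06  0.08 13.92]
[[285. 288.]
 [351. 288.]
 [285. 267.]
 [352. 267.]
 [284. 222.]
 [353. 223.]
 [282. 149.]
 [355. 149.]]
```

View pics/w2.png

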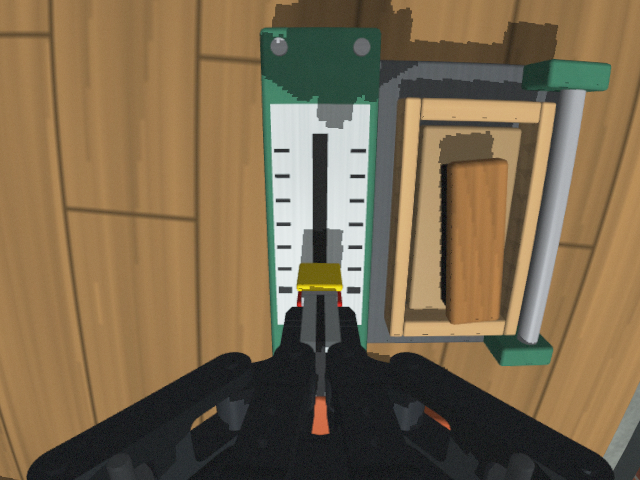

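The wrist view agrees with the fitted press pose: ticks at rows 151–290 against 149–288 predicted. The lever sits at the first click, with its yellow face at (320,285), and the brush is well clear. I'll descend on the yellow side and approach.

Request:
step_arm:
  increments:
    - {"x": -0.06, "y": 0, "z": 2.7, "wx": 0, "wy": 0, "wz": 0.004, "gripper": 0}
    - {"x": 0, "y": 0, "z": 2.7, "wx": 0, "wy": 0, "wz": 0, "gripper": 0}
    - {"x": 0, "y": 0, "z": 2.7, "wx": 0, "wy": 0, "wz": 0, "gripper": 0}
    - {"x": 0, "y": 0, "z": 2.7, "wx": 0, "wy": 0, "wz": 0, "gripper": 0}
    - {"x": 0, "y": 0, "z": 2.6, "wx": 0, "wy": 0, "wz": 0, "gripper": 0}
    - {"x": 0, "y": 0, "z": 0, "wx": 0, "wy": 0, "wz": 0, "gripper": 0}
    - {"x": 0, "y": 1.0, "z": 0, "wx": 0, "wy": 0, "wz": 0, "gripper": 0}
    - {"x": 0, "y": 0.8, "z": 0, "wx": 0, "wy": 0, "wz": 0, "gripper": 0}
    - {"x": 0, "y": 0, "z": 0, "wx": 0, "wy": 0, "wz": 0, "gripper": 0}
    - {"x": 0, "y": 0, "z": 0, "wx": 0, "wy": 0, "wz": 0, "gripper": 0}

```text
time_s: 4.2
position: [0.5161, -0.099, 0.2715]
tool_rot: [[0.996, 0.084, 0.001], [0.084, -0.996, -0.001], [0.001, 0.001, -1.0]]
ft_force: [-0.5, 0.6, 0.5]
grip_width: -0.0004
```

```bash
python3 -c "
from h import *
rep(-.019,.097)"
```

```text
t 4.2 tip press mm [  0.3 -11.8  98.1] F press [-0.5  0.6  0.5] grip -0.4 rot err tool rad [ 0.001 -0.001 -0.004] q6 -28.6
shift tool cm [-0.02  0.72  0.11]
```

Request:
step_arm:
  increments:
    - {"x": 0, "y": 0.4, "z": 0, "wx": 0, "wy": 0, "wz": 0, "gripper": 0}
    - {"x": 0, "y": 0.4, "z": 0, "wx": 0, "wy": 0, "wz": 0, "gripper": 0}
    - {"x": 0, "y": 0.3, "z": 0, "wx": 0, "wy": 0, "wz": 0, "gripper": 0}
    - {"x": 0, "y": 0, "z": 0, "wx": 0, "wy": 0, "wz": 0, "gripper": 0}

```text
time_s: 4.6
position: [0.517, -0.1091, 0.271]
tool_rot: [[0.996, 0.085, 0.0], [0.085, -0.996, 0.002], [0.0, -0.002, -1.0]]
ft_force: [0.3, 3.2, 2.9]
grip_width: 0.0001
```

Request:
step_arm:
  increments:
    - {"x": 0, "y": 0.3, "z": 0, "wx": 0, "wy": 0, "wz": 0, "gripper": 0}
    - {"x": 0, "y": 0.3, "z": 0, "wx": 0, "wy": 0, "wz": 0, "gripper": 0}
    - {"x": 0, "y": 0.3, "z": 0, "wx": 0, "wy": 0, "wz": 0, "gripper": 0}
    - {"x": 0, "y": 0, "z": 0, "wx": 0, "wy": 0, "wz": 0, "gripper": 0}

```text
time_s: 5.0
position: [0.5178, -0.119, 0.2708]
tool_rot: [[0.996, 0.085, 0.0], [0.085, -0.996, -0.001], [0.0, 0.001, -1.0]]
ft_force: [0.3, 0.3, 1.0]
grip_width: 0.0001
```

```bash
python3 -c "
from h import *
rep()"
```

```text
t 5.0 tip press mm [  0.  -31.8  97.4] F press [0.3 0.3 1. ] grip 0.1 rot err tool rad [ 0.001 -0.    -0.004] q6 -30.6
```

Request:
step_arm:
  increments:
    - {"x": 0, "y": 0.2, "z": 0, "wx": 0, "wy": 0, "wz": 0, "gripper": 0}
    - {"x": 0, "y": 0.2, "z": 0, "wx": 0, "wy": 0, "wz": 0, "gripper": 0}
    - {"x": 0, "y": 0.2, "z": 0, "wx": 0, "wy": 0, "wz": 0, "gripper": 0}
    - {"x": 0, "y": 0, "z": 0, "wx": 0, "wy": 0, "wz": 0, "gripper": 0}

```text
time_s: 5.4
position: [0.5183, -0.1249, 0.2707]
tool_rot: [[0.996, 0.085, -0.0], [0.085, -0.996, -0.0], [-0.0, 0.0, -1.0]]
ft_force: [0.8, -0.2, 0.5]
grip_width: -0.0
```

Request:
step_arm:
  increments:
    - {"x": 0, "y": 0.1, "z": 0, "wx": 0, "wy": 0, "wz": 0, "gripper": 0}
    - {"x": 0, "y": 0, "z": 0, "wx": 0, "wy": 0, "wz": 0, "gripper": 0}

```text
time_s: 5.6
position: [0.5183, -0.1256, 0.2707]
tool_rot: [[0.996, 0.085, -0.0], [0.085, -0.996, -0.0], [-0.0, 0.0, -1.0]]
ft_force: [-0.4, -0.0, 0.2]
grip_width: 0.0003
```

Request:
step_arm:
  increments:
    - {"x": 0, "y": 0.1, "z": 0, "wx": 0, "wy": 0, "wz": 0, "gripper": 0}
    - {"x": 0, "y": 0, "z": 0, "wx": 0, "wy": 0, "wz": 0, "gripper": 0}

```text
time_s: 5.8
position: [0.5184, -0.1262, 0.2707]
tool_rot: [[0.996, 0.085, -0.0], [0.085, -0.996, 0.001], [-0.0, -0.001, -1.0]]
ft_force: [0.5, 4.0, 1.5]
grip_width: -0.0
```

```bash
python3 -c "
from h import *
rep()"
```

```text
t 5.8 tip press mm [ -0.1 -38.8  97.3] F press [0.9 3.9 1.5] grip -0.0 rot err tool rad [-0.001  0.    -0.004] q6 -31.3
```

Request:
step_arm:
  increments:
    - {"x": 0, "y": 0.1, "z": 0, "wx": 0, "wy": 0, "wz": 0, "gripper": 0}
    - {"x": 0, "y": 0, "z": 0, "wx": 0, "wy": 0, "wz": 0, "gripper": 0}

```text
time_s: 6.0
position: [0.5184, -0.1266, 0.2707]
tool_rot: [[0.996, 0.085, -0.0], [0.085, -0.996, 0.003], [-0.0, -0.003, -1.0]]
ft_force: [0.6, 9.4, 2.7]
grip_width: 0.0
```

Request:
step_arm:
  increments:
    - {"x": 0, "y": 0.1, "z": 0, "wx": 0, "wy": 0, "wz": 0, "gripper": 0}
    - {"x": 0, "y": 0, "z": 0, "wx": 0, "wy": 0, "wz": 0, "gripper": 0}

```text
time_s: 6.2
position: [0.5184, -0.1269, 0.2707]
tool_rot: [[0.996, 0.085, -0.001], [0.085, -0.996, 0.004], [-0.0, -0.004, -1.0]]
ft_force: [-0.3, 14.4, 3.8]
grip_width: 0.0004
```

```bash
python3 -c "
from h import *
rep()"
```

```text
t 6.2 tip press mm [ -0.1 -38.9  97.3] F press [ 1.  14.3  3.8] grip 0.4 rot err tool rad [-0.004  0.    -0.003] q6 -31.5
```

Zero end stop reached: force climbed to 14 N with no tip motion at press y = -38.9 mm, against about -39 expected. Next I lift off, cross over and come down on the red side.

Request:
step_arm:
  increments:
    - {"x": 0, "y": -1.0, "z": 0, "wx": 0, "wy": 0, "wz": 0, "gripper": 0}
    - {"x": 0, "y": -0.5, "z": 0, "wx": 0, "wy": 0, "wz": 0, "gripper": 0}
    - {"x": 0, "y": 0, "z": -2.5, "wx": 0, "wy": 0, "wz": 0, "gripper": 0}
    - {"x": 0, "y": 0, "z": -2.5, "wx": 0, "wy": 0, "wz": 0, "gripper": 0}
    - {"x": 0, "y": 0, "z": -2.5, "wx": 0, "wy": 0, "wz": 0, "gripper": 0}
    - {"x": 0, "y": 0, "z": 0, "wx": 0, "wy": 0, "wz": 0, "gripper": 0}
    - {"x": 0, "y": 2.5, "z": 0, "wx": 0, "wy": 0, "wz": 0, "gripper": 0}
    - {"x": 0, "y": 2.5, "z": 0, "wx": 0, "wy": 0, "wz": 0, "gripper": 0}
    - {"x": 0, "y": 2.5, "z": 0, "wx": 0, "wy": 0, "wz": 0, "gripper": 0}
    - {"x": 0, "y": 0, "z": 0, "wx": 0, "wy": 0, "wz": 0, "gripper": 0}
    - {"x": 0, "y": 0, "z": 0, "wx": 0, "wy": 0, "wz": 0, "gripper": 0}

```text
time_s: 7.3
position: [0.5236, -0.1884, 0.3449]
tool_rot: [[0.996, 0.084, -0.001], [0.084, -0.996, 0.001], [-0.001, -0.001, -1.0]]
ft_force: [0.3, 0.2, -0.9]
grip_width: 0.0002
```

Run:
```python
from h import *
rep(-.097,.097)
i=env.get_image("scene")["color"][180:300,180:340]
cv2.imwrite("pics/s2.png",cv2.resize(i,None,fx=4,fy=4,interpolation=cv2.INTER_CUBIC))
```

```text
t 7.3 tip press mm [  -0.6 -101.3  171.5] F press [ 0.4  0.2 -0.9] grip 0.2 rot err tool rad [-0.001  0.001 -0.005] q6 -36.8
shift tool cm [ 0.07 -0.42  7.45]
```

View pics/s2.png

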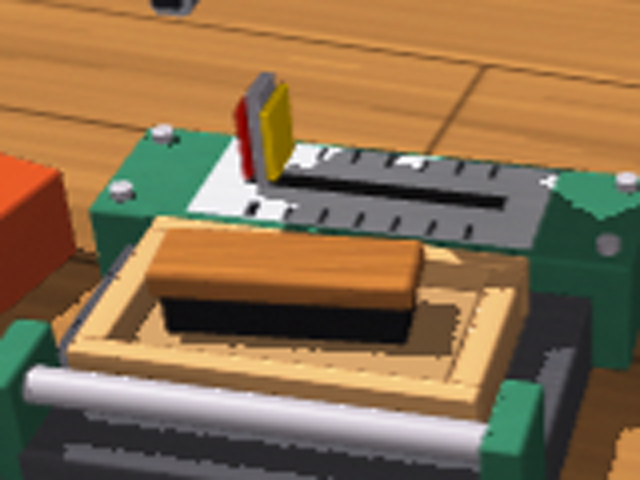

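The scene view shows the lever at the zero tick, crop (258,180), and the brush undisturbed. Descending and approaching the red pad.

Request:
step_arm:
  increments:
    - {"x": 0.06, "y": 0, "z": 2.5, "wx": 0, "wy": 0, "wz": 0, "gripper": 0}
    - {"x": 0, "y": 0, "z": 2.5, "wx": 0, "wy": 0, "wz": 0, "gripper": 0}
    - {"x": 0, "y": 0, "z": 2.4, "wx": 0, "wy": 0, "wz": 0, "gripper": 0}
    - {"x": 0, "y": 0, "z": 0, "wx": 0, "wy": 0, "wz": 0, "gripper": 0}
    - {"x": 0, "y": -0.8, "z": 0, "wx": 0, "wy": 0, "wz": 0, "gripper": 0}
    - {"x": 0, "y": -0.8, "z": 0, "wx": 0, "wy": 0, "wz": 0, "gripper": 0}
    - {"x": 0, "y": 0, "z": 0, "wx": 0, "wy": 0, "wz": 0, "gripper": 0}

```text
time_s: 8.05
position: [0.5229, -0.1709, 0.273]
tool_rot: [[0.996, 0.086, 0.002], [0.086, -0.996, -0.001], [0.001, 0.001, -1.0]]
ft_force: [0.3, -0.0, -0.2]
grip_width: 0.0002
```

Request:
step_arm:
  increments:
    - {"x": 0, "y": -0.3, "z": 0, "wx": 0, "wy": 0, "wz": 0, "gripper": 0}
    - {"x": 0, "y": -0.3, "z": 0, "wx": 0, "wy": 0, "wz": 0, "gripper": 0}
    - {"x": 0, "y": -0.2, "z": 0, "wx": 0, "wy": 0, "wz": 0, "gripper": 0}
    - {"x": 0, "y": 0, "z": 0, "wx": 0, "wy": 0, "wz": 0, "gripper": 0}

```text
time_s: 8.45
position: [0.5224, -0.1658, 0.2725]
tool_rot: [[0.996, 0.085, 0.002], [0.085, -0.996, -0.005], [0.001, 0.005, -1.0]]
ft_force: [-0.3, -10.1, -0.0]
grip_width: -0.0
```

```bash
python3 -c "
from h import *
rep()"
```

```text
t 8.45 tip press mm [  0.7 -79.6  99.1] F press [ -1.2 -10.   -0. ] grip -0.0 rot err tool rad [ 0.005 -0.001 -0.004] q6 -34.7
```

Request:
step_arm:
  increments:
    - {"x": 0, "y": -0.1, "z": 0, "wx": 0, "wy": 0, "wz": 0, "gripper": 0}
    - {"x": 0, "y": 0, "z": 0, "wx": 0, "wy": 0, "wz": 0, "gripper": 0}

```text
time_s: 8.65
position: [0.5223, -0.1648, 0.2725]
tool_rot: [[0.996, 0.084, 0.002], [0.084, -0.996, -0.005], [0.001, 0.005, -1.0]]
ft_force: [-2.5, -10.4, 0.1]
grip_width: -0.0001
```

Request:
step_arm:
  increments:
    - {"x": 0, "y": -0.1, "z": 0, "wx": 0, "wy": 0, "wz": 0, "gripper": 0}
    - {"x": 0, "y": 0, "z": 0, "wx": 0, "wy": 0, "wz": 0, "gripper": 0}

```text
time_s: 8.85
position: [0.5222, -0.1635, 0.2725]
tool_rot: [[0.996, 0.084, 0.002], [0.084, -0.996, -0.004], [0.001, 0.004, -1.0]]
ft_force: [-1.3, -7.7, 1.8]
grip_width: -0.0002
```

```bash
python3 -c "
from h import *
rep()"
```

```text
t 8.85 tip press mm [  0.7 -77.2  99.1] F press [-2.  -7.6  1.8] grip -0.2 rot err tool rad [ 0.004 -0.001 -0.004] q6 -34.5
```

Request:
step_arm:
  increments:
    - {"x": 0, "y": -0.2, "z": 0, "wx": 0, "wy": 0, "wz": 0, "gripper": 0}
    - {"x": 0, "y": -0.2, "z": 0, "wx": 0, "wy": 0, "wz": 0, "gripper": 0}
    - {"x": 0, "y": 0, "z": 0, "wx": 0, "wy": 0, "wz": 0, "gripper": 0}

```text
time_s: 9.15
position: [0.5218, -0.1586, 0.2722]
tool_rot: [[0.996, 0.085, 0.001], [0.085, -0.996, -0.001], [0.001, 0.001, -1.0]]
ft_force: [-0.1, -1.7, 1.3]
grip_width: 0.0
```

Request:
step_arm:
  increments:
    - {"x": 0, "y": -0.2, "z": 0, "wx": 0, "wy": 0, "wz": 0, "gripper": 0}
    - {"x": 0, "y": -0.1, "z": 0, "wx": 0, "wy": 0, "wz": 0, "gripper": 0}
    - {"x": 0, "y": 0, "z": 0, "wx": 0, "wy": 0, "wz": 0, "gripper": 0}

```text
time_s: 9.45
position: [0.5214, -0.155, 0.2716]
tool_rot: [[0.996, 0.085, -0.0], [0.085, -0.996, 0.001], [-0.0, -0.001, -1.0]]
ft_force: [-0.3, -0.9, -0.8]
grip_width: 0.0001
```

```bash
python3 -c "
from h import *
rep()"
```

```text
t 9.45 tip press mm [  0.4 -67.8  98.2] F press [-0.4 -0.8 -0.8] grip 0.1 rot err tool rad [-0.001  0.    -0.004] q6 -33.9
```

Request:
step_arm:
  increments:
    - {"x": 0, "y": -0.3, "z": 0, "wx": 0, "wy": 0, "wz": 0, "gripper": 0}
    - {"x": 0, "y": -0.2, "z": 0, "wx": 0, "wy": 0, "wz": 0, "gripper": 0}
    - {"x": 0, "y": 0, "z": 0, "wx": 0, "wy": 0, "wz": 0, "gripper": 0}

```text
time_s: 9.75
position: [0.521, -0.1498, 0.2715]
tool_rot: [[0.996, 0.085, -0.001], [0.085, -0.996, 0.001], [-0.001, -0.001, -1.0]]
ft_force: [-0.2, 0.8, 0.3]
grip_width: 0.0
```

Request:
step_arm:
  increments:
    - {"x": 0, "y": -0.2, "z": 0, "wx": 0, "wy": 0, "wz": 0, "gripper": 0}
    - {"x": 0, "y": -0.2, "z": 0, "wx": 0, "wy": 0, "wz": 0, "gripper": 0}
    - {"x": 0, "y": 0, "z": 0, "wx": 0, "wy": 0, "wz": 0, "gripper": 0}

```text
time_s: 10.05
position: [0.5208, -0.147, 0.2717]
tool_rot: [[0.996, 0.085, 0.0], [0.085, -0.996, -0.002], [-0.0, 0.002, -1.0]]
ft_force: [0.2, -6.1, -1.7]
grip_width: 0.0002
```

```bash
python3 -c "
from h import *
rep()"
```

```text
t 10.05 tip press mm [  0.4 -60.3  98.3] F press [-0.3 -6.1 -1.7] grip 0.2 rot err tool rad [ 0.002  0.    -0.003] q6 -33.1
```

The push met the lever again at -60.3, which confirms the first click. On to the second.

Request:
step_arm:
  increments:
    - {"x": 0, "y": -0.2, "z": 0, "wx": 0, "wy": 0, "wz": 0, "gripper": 0}
    - {"x": 0, "y": -0.2, "z": 0, "wx": 0, "wy": 0, "wz": 0, "gripper": 0}
    - {"x": 0, "y": -0.2, "z": 0, "wx": 0, "wy": 0, "wz": 0, "gripper": 0}
    - {"x": 0, "y": -0.2, "z": 0, "wx": 0, "wy": 0, "wz": 0, "gripper": 0}
    - {"x": 0, "y": 0, "z": 0, "wx": 0, "wy": 0, "wz": 0, "gripper": 0}

```text
time_s: 10.55
position: [0.52, -0.1384, 0.2717]
tool_rot: [[0.996, 0.085, -0.0], [0.085, -0.996, 0.0], [-0.0, -0.0, -1.0]]
ft_force: [0.9, -0.2, -1.0]
grip_width: 0.0001
```

Request:
step_arm:
  increments:
    - {"x": 0, "y": -0.2, "z": 0, "wx": 0, "wy": 0, "wz": 0, "gripper": 0}
    - {"x": 0, "y": -0.1, "z": 0, "wx": 0, "wy": 0, "wz": 0, "gripper": 0}
    - {"x": 0, "y": 0, "z": 0, "wx": 0, "wy": 0, "wz": 0, "gripper": 0}

```text
time_s: 10.85
position: [0.5198, -0.1351, 0.2717]
tool_rot: [[0.996, 0.085, -0.0], [0.085, -0.996, 0.001], [-0.0, -0.001, -1.0]]
ft_force: [0.5, 0.0, -0.6]
grip_width: -0.0001
```

```bash
python3 -c "
from h import *
rep()"
```

```text
t 10.85 tip press mm [  0.5 -47.8  98.3] F press [ 0.5 -0.  -0.6] grip -0.1 rot err tool rad [-0.001  0.    -0.004] q6 -32.1
```

Free again, so the lever jumped. Find the next contact, expected at about -40.5.

Request:
step_arm:
  increments:
    - {"x": 0, "y": -0.3, "z": 0, "wx": 0, "wy": 0, "wz": 0, "gripper": 0}
    - {"x": 0, "y": -0.2, "z": 0, "wx": 0, "wy": 0, "wz": 0, "gripper": 0}
    - {"x": 0, "y": 0, "z": 0, "wx": 0, "wy": 0, "wz": 0, "gripper": 0}

```text
time_s: 11.15
position: [0.5193, -0.13, 0.2718]
tool_rot: [[0.996, 0.085, 0.0], [0.085, -0.996, 0.0], [0.0, -0.0, -1.0]]
ft_force: [-0.0, 0.5, -0.3]
grip_width: -0.0001
```

Request:
step_arm:
  increments:
    - {"x": 0, "y": -0.2, "z": 0, "wx": 0, "wy": 0, "wz": 0, "gripper": 0}
    - {"x": 0, "y": -0.1, "z": 0, "wx": 0, "wy": 0, "wz": 0, "gripper": 0}
    - {"x": 0, "y": 0, "z": 0, "wx": 0, "wy": 0, "wz": 0, "gripper": 0}

```text
time_s: 11.45
position: [0.5191, -0.1276, 0.2718]
tool_rot: [[0.996, 0.085, 0.0], [0.085, -0.996, -0.001], [0.0, 0.001, -1.0]]
ft_force: [-0.4, -2.6, 0.6]
grip_width: -0.0003
```

```bash
python3 -c "
from h import *
rep()"
```

```text
t 11.45 tip press mm [  0.6 -40.5  98.4] F press [-0.6 -2.5  0.6] grip -0.3 rot err tool rad [ 0.001 -0.    -0.004] q6 -31.4
```

Contact at -40.5 confirms the second click. Now the final push, gently.

Request:
step_arm:
  increments:
    - {"x": 0, "y": -0.2, "z": 0, "wx": 0, "wy": 0, "wz": 0, "gripper": 0}
    - {"x": 0, "y": -0.2, "z": 0, "wx": 0, "wy": 0, "wz": 0, "gripper": 0}
    - {"x": 0, "y": -0.2, "z": 0, "wx": 0, "wy": 0, "wz": 0, "gripper": 0}
    - {"x": 0, "y": -0.2, "z": 0, "wx": 0, "wy": 0, "wz": 0, "gripper": 0}
    - {"x": 0, "y": 0, "z": 0, "wx": 0, "wy": 0, "wz": 0, "gripper": 0}

```text
time_s: 11.95
position: [0.5184, -0.1196, 0.2718]
tool_rot: [[0.996, 0.085, 0.0], [0.085, -0.996, -0.0], [0.0, 0.0, -1.0]]
ft_force: [0.0, -2.0, 0.5]
grip_width: 0.0002
```

Request:
step_arm:
  increments:
    - {"x": 0, "y": -0.1, "z": 0, "wx": 0, "wy": 0, "wz": 0, "gripper": 0}
    - {"x": 0, "y": -0.1, "z": 0, "wx": 0, "wy": 0, "wz": 0, "gripper": 0}
    - {"x": 0, "y": 0, "z": 0, "wx": 0, "wy": 0, "wz": 0, "gripper": 0}

```text
time_s: 12.25
position: [0.5182, -0.1173, 0.2717]
tool_rot: [[0.996, 0.085, 0.0], [0.085, -0.996, 0.0], [0.0, -0.0, -1.0]]
ft_force: [-0.7, -1.4, 0.3]
grip_width: -0.0001
```

Run:
```python
from h import *
rep()
i=env.get_image("scene")["color"][180:300,180:340]
cv2.imwrite("pics/s3.png",cv2.resize(i,None,fx=4,fy=4,interpolation=cv2.INTER_CUBIC))
```

```text
t 12.25 tip press mm [  0.6 -30.   98.3] F press [-0.8 -1.4  0.3] grip -0.1 rot err tool rad [-0.    -0.    -0.004] q6 -30.4
```

View pics/s3.png

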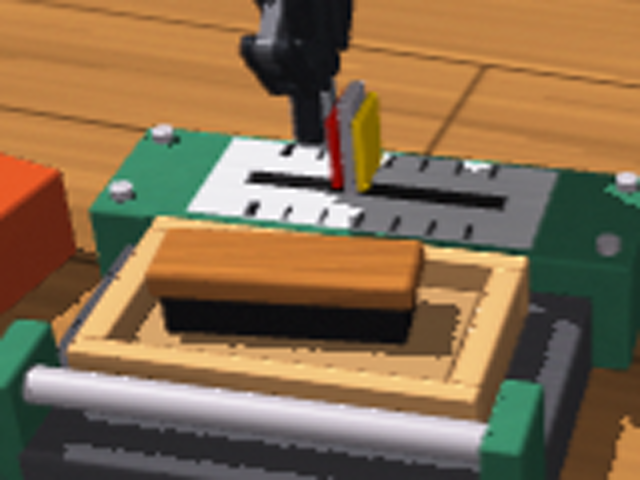

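The picture shows the lever base at about (345,190), part-way between the second and third clicks with the fingertip still on the red pad, so it hasn't jumped yet. I'll push 1 mm at a time.

Request:
step_arm:
  increments:
    - {"x": 0, "y": -0.1, "z": 0, "wx": 0, "wy": 0, "wz": 0, "gripper": 0}
    - {"x": 0, "y": 0, "z": 0, "wx": 0, "wy": 0, "wz": 0, "gripper": 0}
    - {"x": 0, "y": 0, "z": 0, "wx": 0, "wy": 0, "wz": 0, "gripper": 0}

```text
time_s: 12.6
position: [0.5181, -0.1162, 0.2716]
tool_rot: [[0.996, 0.085, -0.0], [0.085, -0.996, 0.001], [-0.0, -0.001, -1.0]]
ft_force: [-0.5, 0.1, -0.4]
grip_width: -0.0001
```

Run:
```python
from h import *
rep()
i=env.get_image("scene")["color"][180:300,180:340]
cv2.imwrite("pics/s4.png",cv2.resize(i,None,fx=4,fy=4,interpolation=cv2.INTER_CUBIC))
```

```text
t 12.6 tip press mm [  0.5 -28.8  98.2] F press [-0.5  0.1 -0.4] grip -0.1 rot err tool rad [-0.001  0.    -0.004] q6 -30.3
```

View pics/s4.png

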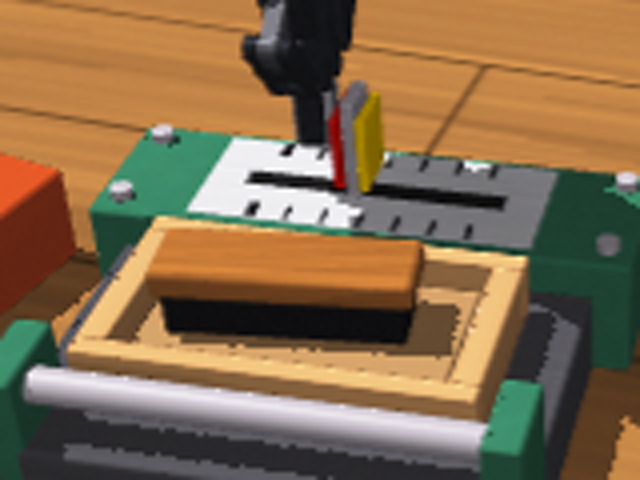

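It moved only slightly and sits near the tipping point. Another 1 mm, tracking the yellow pad's pixel column numerically.

Request:
step_arm:
  increments:
    - {"x": 0, "y": -0.1, "z": 0, "wx": 0, "wy": 0, "wz": 0, "gripper": 0}
    - {"x": 0, "y": 0, "z": 0, "wx": 0, "wy": 0, "wz": 0, "gripper": 0}
    - {"x": 0, "y": 0, "z": 0, "wx": 0, "wy": 0, "wz": 0, "gripper": 0}

```text
time_s: 12.95
position: [0.5181, -0.1154, 0.2717]
tool_rot: [[0.996, 0.085, -0.0], [0.085, -0.996, 0.0], [-0.0, -0.0, -1.0]]
ft_force: [-0.3, -0.8, 0.7]
grip_width: 0.0001
```

```bash
cat >> h.py <<'E'
def yel(i):
    b,g,r=[i[...,k].astype(int) for k in range(3)]; v,u=np.where((r>130)&(g>110)&(b<60)); return len(u),u.mean().round(1),v.mean().round(1)
E
python3 - <<'E'
from h import *
rep()
i=env.get_image("scene")["color"][180:300,180:340]; i=cv2.resize(i,None,fx=4,fy=4,interpolation=cv2.INTER_CUBIC)
cv2.imwrite("pics/s5.png",i)
for n in (2,3,4,5): print(n,yel(cv2.imread(f"pics/s{n}.png")))
E
```

```text
t 12.95 tip press mm [  0.6 -28.1  98.3] F press [-0.4 -0.7  0.7] grip 0.1 rot err tool rad [-0.     0.    -0.004] q6 -30.2
2 (12370, np.float64(285.4), np.float64(236.7))
3 (12723, np.float64(292.4), np.float64(239.5))
4 (12758, np.float64(292.6), np.float64(238.8))
5 (12880, np.float64(292.6), np.float64(238.7))
```

```bash
cat >> h.py <<'E'
def yel(i):
    i=i[60:200,230:450]; h=cv2.cvtColor(i,cv2.COLOR_BGR2HSV); v,u=np.where((h[...,0]>22)&(h[...,0]<34)&(h[...,1]>190)&(h[...,2]>90)); return len(u),u.mean().round(1)+230,v.mean().round(1)+60
E
python3 - <<'E'
from h import *
im=env.get_image("scene")
for n in (2,3,4,5): print(n,yel(cv2.imread(f"pics/s{n}.png")))
for l in (0,.02,.04,.05,.06):
    p=cv2.projectPoints(O+PY*(l-.06+.010)+[0,0,.102],im["rvec"],im["tvec"],im["camera_matrix"],im["distortion"])[0].ravel()
    print(l,((p-[180,180])*4+1.5).round(1))
E
```

```text
2 (2072, np.float64(276.2), np.float64(132.1))
3 (1895, np.float64(366.1), np.float64(141.5))
4 (1880, np.float64(368.2), np.float64(142.1))
5 (1865, np.float64(369.5), np.float64(142.0))
0 [281.1 133.9]
0.02 [316.4 137.6]
0.04 [351.9 141.2]
0.05 [369.7 143.1]
0.06 [387.6 144.9]
```

The lever is at about 52.4 mm and still in contact, with friction holding it just past the midpoint. I'll continue in 1 mm steps; the detent would meet the tip at about -20.5.

Request:
step_arm:
  increments:
    - {"x": 0, "y": -0.1, "z": 0, "wx": 0, "wy": 0, "wz": 0, "gripper": 0}
    - {"x": 0, "y": 0, "z": 0, "wx": 0, "wy": 0, "wz": 0, "gripper": 0}
    - {"x": 0, "y": 0, "z": 0, "wx": 0, "wy": 0, "wz": 0, "gripper": 0}

```text
time_s: 13.35
position: [0.518, -0.1144, 0.2717]
tool_rot: [[0.996, 0.085, 0.0], [0.085, -0.996, 0.0], [0.0, -0.0, -1.0]]
ft_force: [-0.4, 0.8, -0.2]
grip_width: -0.0002
```

```bash
cat >> h.py <<'E'
def look(n):
    rep(); i=env.get_image("scene")["color"][180:300,180:340]; i=cv2.resize(i,None,fx=4,fy=4,interpolation=cv2.INTER_CUBIC)
    cv2.imwrite(f"pics/s{n}.png",i); y=yel(i); print(y,"lever mm",round((y[1]-276.2)/35.5*20,1))
E
python3 -c "
from h import *
look(6)"
```

```text
t 13.35 tip press mm [  0.6 -27.1  98.3] F press [-0.3  0.8 -0.2] grip -0.2 rot err tool rad [-0.    -0.    -0.004] q6 -30.1
(1877, np.float64(371.5), np.float64(142.2)) lever mm 53.7
```

Request:
step_arm:
  increments:
    - {"x": 0, "y": -0.1, "z": 0, "wx": 0, "wy": 0, "wz": 0, "gripper": 0}
    - {"x": 0, "y": -0.1, "z": 0, "wx": 0, "wy": 0, "wz": 0, "gripper": 0}
    - {"x": 0, "y": 0, "z": 0, "wx": 0, "wy": 0, "wz": 0, "gripper": 0}
    - {"x": 0, "y": 0, "z": 0, "wx": 0, "wy": 0, "wz": 0, "gripper": 0}

```text
time_s: 13.8
position: [0.5178, -0.1124, 0.2717]
tool_rot: [[0.996, 0.085, 0.0], [0.085, -0.996, 0.0], [0.0, -0.0, -1.0]]
ft_force: [0.9, 0.3, 0.5]
grip_width: 0.0004
```

```bash
python3 -c "
from h import *
look(7)"
```

```text
t 13.8 tip press mm [  0.6 -25.1  98.3] F press [0.9 0.2 0.5] grip 0.4 rot err tool rad [-0.    -0.    -0.004] q6 -29.9
(1884, np.float64(375.7), np.float64(142.6)) lever mm 56.1
```

It may be creeping into the detent by itself. I'll wait briefly and compare.

Request:
step_arm:
  increments:
    - {"x": 0, "y": 0, "z": 0, "wx": 0, "wy": 0, "wz": 0, "gripper": 0}
    - {"x": 0, "y": 0, "z": 0, "wx": 0, "wy": 0, "wz": 0, "gripper": 0}
    - {"x": 0, "y": 0, "z": 0, "wx": 0, "wy": 0, "wz": 0, "gripper": 0}
    - {"x": 0, "y": 0, "z": 0, "wx": 0, "wy": 0, "wz": 0, "gripper": 0}
    - {"x": 0, "y": 0, "z": 0, "wx": 0, "wy": 0, "wz": 0, "gripper": 0}

```text
time_s: 14.35
position: [0.5178, -0.1125, 0.2717]
tool_rot: [[0.996, 0.085, -0.0], [0.085, -0.996, 0.0], [-0.0, -0.0, -1.0]]
ft_force: [-0.1, 0.3, -0.8]
grip_width: 0.0001
```

```bash
python3 -c "
from h import *
look(8)"
```

```text
t 14.35 tip press mm [  0.6 -25.3  98.3] F press [-0.   0.3 -0.8] grip 0.1 rot err tool rad [-0.     0.    -0.004] q6 -29.9
(1901, np.float64(375.7), np.float64(142.6)) lever mm 56.1
```

Request:
step_arm:
  increments:
    - {"x": 0, "y": -0.1, "z": 0, "wx": 0, "wy": 0, "wz": 0, "gripper": 0}
    - {"x": 0, "y": -0.1, "z": 0, "wx": 0, "wy": 0, "wz": 0, "gripper": 0}
    - {"x": 0, "y": 0, "z": 0, "wx": 0, "wy": 0, "wz": 0, "gripper": 0}
    - {"x": 0, "y": 0, "z": 0, "wx": 0, "wy": 0, "wz": 0, "gripper": 0}

```text
time_s: 14.8
position: [0.5177, -0.1105, 0.2718]
tool_rot: [[0.996, 0.085, 0.0], [0.085, -0.996, -0.0], [0.0, 0.0, -1.0]]
ft_force: [0.2, 0.9, -0.6]
grip_width: -0.0001
```

```bash
python3 -c "
from h import *
look(9)"
```

```text
t 14.8 tip press mm [  0.6 -23.2  98.4] F press [ 0.3  0.8 -0.6] grip -0.1 rot err tool rad [ 0.    -0.    -0.004] q6 -29.7
(1831, np.float64(382.7), np.float64(142.7)) lever mm 60.0
```

The lever is now at 60.0 mm with about 2.7 mm of gap to the fingertip and no force. Retreating.

Request:
step_arm:
  increments:
    - {"x": 0, "y": 0.5, "z": 0, "wx": 0, "wy": 0, "wz": 0, "gripper": 0}
    - {"x": 0, "y": 1.0, "z": 0, "wx": 0, "wy": 0, "wz": 0, "gripper": 0}
    - {"x": 0, "y": 1.0, "z": 0, "wx": 0, "wy": 0, "wz": 0, "gripper": 0}
    - {"x": 0, "y": 0, "z": 0, "wx": 0, "wy": 0, "wz": 0, "gripper": 0}
    - {"x": 0, "y": 0, "z": -3, "wx": 0, "wy": 0, "wz": 0, "gripper": 0}
    - {"x": 0, "y": 0, "z": -3, "wx": 0, "wy": 0, "wz": 0, "gripper": 0}
    - {"x": 0, "y": 0, "z": -3, "wx": 0, "wy": 0, "wz": 0, "gripper": 0}
    - {"x": 0, "y": 0, "z": -3, "wx": 0, "wy": 0, "wz": 0, "gripper": 0}
    - {"x": -4, "y": 0, "z": 0, "wx": 0, "wy": 0, "wz": 0, "gripper": 0}
    - {"x": -4, "y": 0, "z": 0, "wx": 0, "wy": 0, "wz": 0, "gripper": 0}
    - {"x": -4, "y": 0, "z": 0, "wx": 0, "wy": 0, "wz": 0, "gripper": 0}
    - {"x": 0, "y": 0, "z": 0, "wx": 0, "wy": 0, "wz": 0, "gripper": 0}
    - {"x": 0, "y": 0, "z": 0, "wx": 0, "wy": 0, "wz": 0, "gripper": 0}
    - {"x": 0, "y": 0, "z": 0, "wx": 0, "wy": 0, "wz": 0, "gripper": 0}
    - {"x": 0, "y": 0, "z": 0, "wx": 0, "wy": 0, "wz": 0, "gripper": 0}

```text
time_s: 16.35
position: [0.401, -0.1457, 0.3916]
tool_rot: [[0.996, 0.085, 0.0], [0.085, -0.996, 0.0], [0.0, -0.0, -1.0]]
ft_force: [-0.2, 0.0, 0.3]
grip_width: 0.0
```

Run:
```python
from h import *
look(10)
cv2.imwrite("pics/scene9.png",env.get_image("scene")["color"])
```

```text
t 16.35 tip press mm [-118.7  -48.   218.2] F press [-0.2  0.   0.3] grip 0.0 rot err tool rad [-0.    -0.    -0.003] q6 -40.9
(1852, np.float64(382.6), np.float64(141.8)) lever mm 59.9
```

View pics/s10.png

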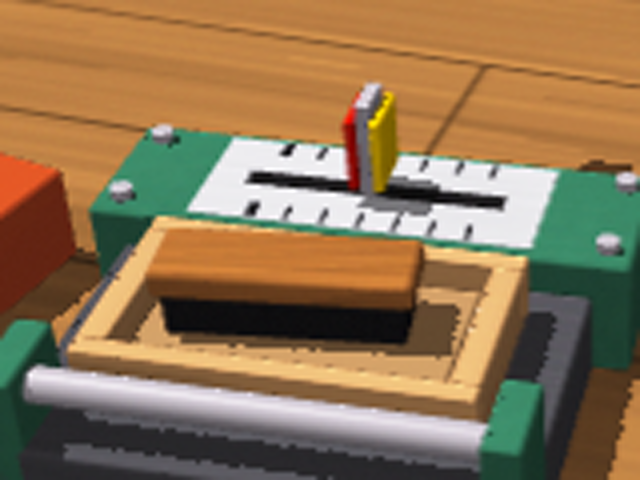

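View pics/scene9.png

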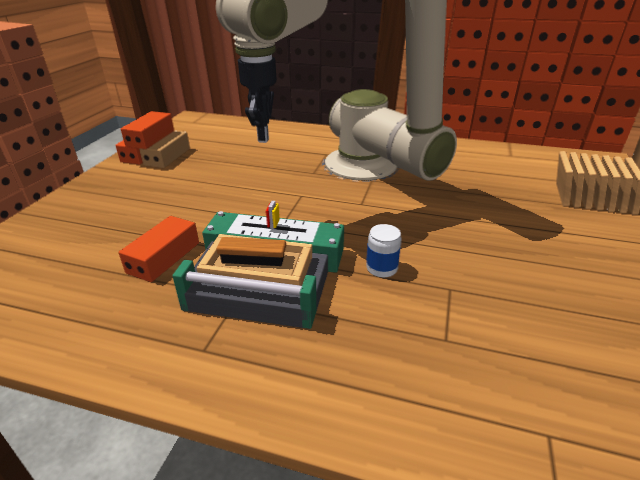

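The lever sits at the third click, with its base on the line between the third ticks at crop (370,192). The brick, tin (383,250) and brush are unmoved, and the hand is clear. Handing in.

```bash
python3 -c "
from rig import env
print(env.close_job())"
```

```text
the job is handed in; nothing more can be done
None
```

The lever is in the third click and the job is handed in, at about 16 s on the robot's clock. No verdict was reported.

- **To zero:** I pushed the lever with the closed fingertips on the yellow pad until it hit the end stop. The force rose to 14 N with no further motion.
- **To the third click:** I then pushed on the red pad. Meeting the lever again 20 mm and 40 mm on from zero confirmed the first and second clicks. I stopped pushing when it jumped into the third.
- **Last checks:** The scene camera put the lever at 60.0 mm just before I withdrew and 59.9 mm with the hand away. The highest reading was 60.0 mm, so I saw no overshoot. By eye, the brick, tin and brush had not moved. The force read about 0 N and nothing was touching.
- **What differed:** On the last click the lever did not jump at half-way. Pushed very slowly, it followed the fingertip to about 56 mm before dropping in. My first two move calls were also refused for a format error, with no motion.

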